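# Index the battery pack by one cell row

## Robot

A 6-joint arm with a two-finger parallel gripper is mounted at the origin on the work surface. World frame = base frame: x ahead of the robot, y to its left, z up, the work surface at z = 0. Lengths are in m, angles in rad, forces in N, time in s.
With the tool pointing down it reaches from about 0.275 to 0.75 m from the base axis. Payload 10.2 kg.
Tool frame: the origin (TCP) lies midway between the tips of the shut fingers; the grasp point (between the pads) lies 19 mm behind it (env.hold_point_z is the distance from the TCP to the grasp point, in m); z points along the fingers, y is the line along which they close (so a half turn about z gives the same grasp; the last joint's range is limited). The gripper opens to 85 mm and grips with 20 to 120 N. Pads are 22 mm wide; open, the fingers measure 114 mm over their backs; the gripper's body (76 mm by 85 mm) begins 54 mm behind the grasp point. The pads swing forward as they close: fully open they stand 13 mm farther back than shut.
Start: joints at [-1.509, 0.313, 1.498, -0, 1.331, -0.223], TCP at [0.147, -0.504, 0.231] pointing down, gripper open.
Joint ranges: [-2.94, 2.94], [-0.97, 2.17], [0.19, 2.56], [-1.23, 4.37], [0.02, 3.11], [-2.88, 2.88]. Speed limits (rad/s): [2.39, 2.39, 3.01, 3.14, 3.14, 3.14].

## Interface

Orientations are given as a unit quaternion [x, y, z, w].
In Python, from bench import env, kinematics, monitor, eyes, job gives the robot as it stands. The module is installed in compiled form; this text tells all that it offers. Calls block until the motion is done:
- env.reach(position, orientation): joint-space move of the TCP to a pose.
- env.movel(position, velocity=0.15, frame=None, guard=None): straight line of the TCP; frame=None keeps the orientation; velocity is the mean speed in m/s. With guard (N) it stops when the force on the tool has changed by that much, and returns True; else False.
- env.set_joints(angles): joint-space move.
- env.release() and env.close_gripper(effort=None): open the fingers fully, or close them until they stop; effort is the grip in N (None keeps the last).
- env.hold(seconds).
- kinematics.ik(position, orientation): joint angles nearest the present ones, or None.
- monitor.sense(): the state.
- eyes.grab_frame(name): name is "scene" or "top"; returns a dict with "frame" (400x640x3 uint8, red, green, blue), "mtx" (3x3 intrinsics, pixels), "view" (4x4, takes a point from world to camera coordinates). Camera axes: x right, y down, z forward; pixel columns grow to the right and rows downward; lengths in m; the calibration is good to about 2 mm. A picture is of the moment at which its call begins. There is no depth.
A pose or a line that the arm cannot do raises env.MotionError and nothing moves.
- job.hand_in(): hands the job in; it is judged then, once.
The state is a dict: "clock": time; "joints": joint angles; "qvel": joint speeds; "joint_efforts": joint torques, N m; "position": TCP position; "ee_rot": TCP orientation; "contact_force": force on the tool from outside, world axes, zero at the start; "ft_torque": the same for the moment, N m; "finger_gap": opening from 0.0 (shut) to 1.0 (fully open); "gripper_force": force on a finger pad.
Only numpy, scipy, OpenCV 4.12 (cv2) and the standard library are available. Lean on these libraries where they do the work, as an engineer would, in place of code of your own. Each camera call takes 0.05 s, during which the arm holds its last target. There are 200 camera calls.

## Task

With your fingertips, gently push the hand wheel clockwise (seen from above) by its upright red handle through exactly one full turn, so that the handle stands over the yellow pointer again and the battery pack has moved on by one row, without running past. Only then press the green button fully down and let it go. Grasp and lift nothing, leave the pack in its green carriage and leave the other things on the bench where they are.

Things in the scene. Friction and masses are not known exactly. Their poses are not given: they have to be found in the camera images.
- gearhead: Round grey gearhead, about 90 mm across, that carries the hand wheel. Origin on the wheel's vertical axis, 12 mm above the bench, on a 12 mm aluminium base plate; z up. Its own +x, which may be any direction, is where the flat yellow pointer sticks out under the wheel (12 mm wide, reaching to 112 mm from the axis, top 84 mm above the bench)
- handle: upright red handle on the wheel's rim, at the end of a spoke, 70 mm from the wheel's axis; handle 19 mm in diameter, red part from 114 to 168 mm above the bench, origin in its middle, on its axis, at 141 mm. It is a plain round sleeve that can roll about its own axis
- wheel (a joint): dark three-spoke hand wheel, rim centre line at radius 70 mm, rim top 111 mm and hub top 116 mm above the bench. Value: its turning in rad, 0 at the start (handle over the yellow pointer), grows clockwise seen from above; one full turn is 6.283. Stops lie at -0.5 and at two turns. Steady friction: some 3 to 4 N at the handle turn it, and it stays where it is left
- carriage_floor (a point): centre of the inner floor of the green carriage, 34 mm above the bench, beside the wheel (175 mm to its left, on average); geared to the wheel, it slides 20 mm per turn away from the robot
- pack: loose black battery pack of 4 by 3 red and yellow cells, 84 x 64 x 70 mm, sitting in the green carriage under the electrodes of the blue weld head (fixed; its column is up to 330 mm from the wheel's axis and its top 172 mm above the bench). Origin: centre of its underside
- console: grey console box 100 x 85 x 50 mm, fixed on the bench to the right of the wheel; origin: centre of its underside. Carries the green button in the middle of its top
- go_top (a point): centre of the top of the green push button, 34 mm in diameter, pressed straight down
- go (a joint): travel of the green button in m: 0 up, 0.007 fully down; springs back; fully down takes 5 N
- cell: loose red battery cell standing upright, 18 mm in diameter, 65 mm tall, near the console; origin: centre of its underside; leave alone
- spare_pack: loose black pack of 4 by 2 cells, 84 x 44 x 70 mm; origin: centre of its underside; leave alone
- jar: loose glass jar with a steel cap, 72 mm in diameter, 70 mm tall; origin: centre of its underside; leave alone
- driver: loose screwdriver with a yellow handle, lying on the bench; leave alone
Not all that is in view belongs to the job. What is shaped like the console but turquoise is not meant. Leave any pink look-alike of the pack alone.

How it is judged:
By the outcome, as a careful person would: the job done as asked, in the order asked, and still so for the second after the job is handed in, with the robot touching nothing.
It also fails if it takes over 72 s, if anything falls off the work surface, if the arm or the gripper's body presses on something with over 40 N, if the wrist force passes 120 N, or if a joint passes its speed limit or range.

## Working session

There is one attempt and no reset: what is moved stays moved. The work goes in short steps, each a Python script; the robot and the scene stay as the last script left them, time stands still between calls to the robot, and variables do not carry over. Pictures are saved under pics/ and viewed, at most 10 in all, crops included, and the job is handed in when it is done.

```bash
mkdir -p pics; python3 - <<'E'
from bench import eyes,monitor
import cv2,numpy as np
for n in("scene","top"):
    f=eyes.grab_frame(n); cv2.imwrite(f"pics/{n}0.png",f["frame"][:,:,::-1]); np.savez(f"pics/{n}0.npz",**f)
    print(n,f["mtx"].tolist(),np.round(f["view"],3).tolist())
print(monitor.sense())
E
```

```text
scene [[410.19682053495563, 0.0, 323.88367202190045], [0.0, 410.19682053495563, 202.25333013770444], [0.0, 0.0, 1.0]] [[0.811, 0.585, 0.022, -0.383], [0.335, -0.433, -0.837, -0.127], [-0.48, 0.686, -0.547, 1.421], [0.0, 0.0, 0.0, 1.0]]
top [[425.1456925905703, 0.0, 316.1454283006859], [0.0, 425.1456925905703, 200.04683148605537], [0.0, 0.0, 1.0]] [[0.012, -1.0, -0.001, -0.095], [-0.996, -0.012, -0.084, 0.538], [0.084, 0.002, -0.996, 1.362], [0.0, 0.0, 0.0, 1.0]]
{'clock': 0.1, 'joints': array([-1.50940895e+00,  3.13385476e-01,  1.49832149e+00,  1.58806182e-05,
        1.33099493e+00, -2.23388266e-01]), 'qvel': array([-6.90048139e-05, -1.22790110e-03, -1.10922279e-03,  9.65350932e-05,
       -5.60657733e-04,  5.34667814e-04]), 'joint_efforts': array([ 3.39839593e-03, -4.12890458e+01, -2.60145539e+01, -1.89213661e-04,
        2.94560225e-03,  2.77411971e-05]), 'position': array([ 0.14747934, -0.50363806,  0.2308116 ]), 'ee_rot': array([ 9.89880085e-01,  1.41905282e-01,  5.25620304e-05, -5.52176417e-04]), 'contact_force': array([-0.35361234,  0.11910113,  0.47546783]), 'ft_torque': array([ 0.01497887,  0.01783606, -0.03291643]), 'gripper_force': 0.0, 'finger_gap': 1.0020660870880882}
```

View pics/scene0.png

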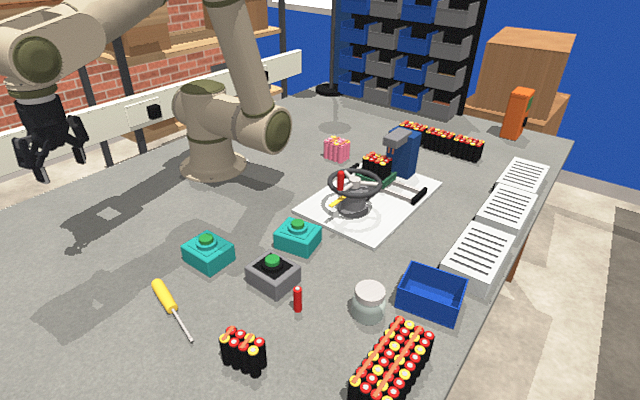

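View pics/top0.png

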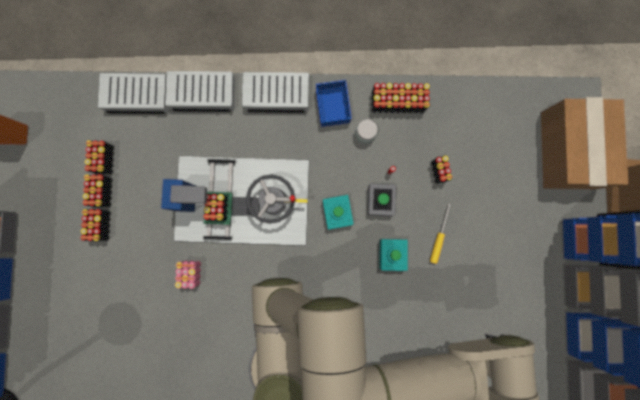

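The top view shows the wheel hub near (270,196), red handle (292,198), yellow pointer (302,202) and green button on the grey console (383,199). In the scene view the handle is at (340,181) and the button at (272,261).

```bash
cat > h.py <<'E'
import numpy as np,cv2
from scipy.spatial.transform import Rotation as R
def ray(f,uv):
    V=f["view"]; d=V[:3,:3].T@np.linalg.inv(f["mtx"])@np.array([*uv,1.]); return -V[:3,:3].T@V[:3,3],d/np.linalg.norm(d)
def plane(f,uv,z):
    o,d=ray(f,uv); return o+d*(z-o[2])/d[2]
def tri(f,a,g,b):
    (o,d),(p,e)=ray(f,a),ray(g,b); s=np.linalg.lstsq(np.c_[d,-e],p-o,rcond=None)[0]
    A,B=o+s[0]*d,p+s[1]*e; return (A+B)/2,np.linalg.norm(A-B)
def mask(f,col,box):
    h,s,v=cv2.split(cv2.cvtColor(f["frame"],cv2.COLOR_RGB2HSV).astype(int))
    m={"red":((h<8)|(h>172))&(s>130)&(v>80),"yellow":(h>20)&(h<35)&(s>110)&(v>110),"green":(h>45)&(h<78)&(s>120)&(v>50)}[col]
    b=np.zeros_like(m); x0,y0,x1,y1=box; b[y0:y1,x0:x1]=1; return (m&b).astype(np.uint8)
def cen(m):
    n,l,s,c=cv2.connectedComponentsWithStats(m); i=1+s[1:,4].argmax(); return c[i],s[i]
def proj(f,p):
    c=f["view"][:3,:3]@p+f["view"][:3,3]; q=f["mtx"]@c; return q[:2]/q[2]
E
python3 - <<'E'
from h import *
S,T=[dict(np.load(f"pics/{n}0.npz")) for n in("scene","top")]
hs,a=cen(mask(S,"red",(328,160,352,196))); ht,b=cen(mask(T,"red",(284,188,300,208)))
print("handle",hs,a,ht,b,tri(S,hs,T,ht),plane(S,hs,.141),plane(T,ht,.168),plane(T,ht,.141))
gs,a=cen(mask(S,"green",(258,248,288,275))); gt,b=cen(mask(T,"green",(372,188,394,212)))
print("btn",gs,a,gt,b,tri(S,gs,T,gt),plane(T,gt,.065),plane(S,gs,.065))
for F,box in((T,(290,190,312,212)),(S,(325,185,350,215))):
    m=mask(F,"yellow",box); c,s=cen(m); print("ptr",c,s,plane(F,c,.084))
# wheel ring: circle in top
g=cv2.cvtColor(T["frame"],cv2.COLOR_RGB2GRAY)
crop=cv2.resize(T["frame"][150:250,160:420],None,fx=3,fy=3,interpolation=cv2.INTER_CUBIC)
crop2=cv2.resize(S["frame"][150:310,230:430],None,fx=3,fy=3,interpolation=cv2.INTER_CUBIC)[:300]
crop2=np.hstack([crop2,np.zeros((300,780-600,3),np.uint8)])
cv2.imwrite("pics/c1.png",np.vstack([crop[:290],crop2])[:,:,::-1])
E
```

```text
handle [340.29032258 179.76612903] [337 170   8  21 124] [292.08333333 198.20833333] [290 195   5   7  24] (array([ 0.53425718, -0.01715603,  0.14168174]), np.float64(0.00011691421162849817)) [ 0.53366301 -0.016113    0.141     ] [ 0.53189503 -0.01874867  0.168     ] [ 0.53426953 -0.01715015  0.141     ]
btn [271.8373494 260.1686747] [265 254  15  13 166] [383.05 198.52] [378 194  11  11 100] (array([ 0.5434291 , -0.2997017 ,  0.06614382]), np.float64(0.00015243935887291054)) [ 0.54347578 -0.29993134  0.065     ] [ 0.54257009 -0.29870927  0.065     ]
ptr [300.8125  200.09375] [295 199  12   3  32] [ 0.5337232  -0.04104883  0.084     ]
ptr [337.34285714 200.6       ] [329 195  17  12  70] [ 0.53642108 -0.0298648   0.084     ]
```

View pics/c1.png

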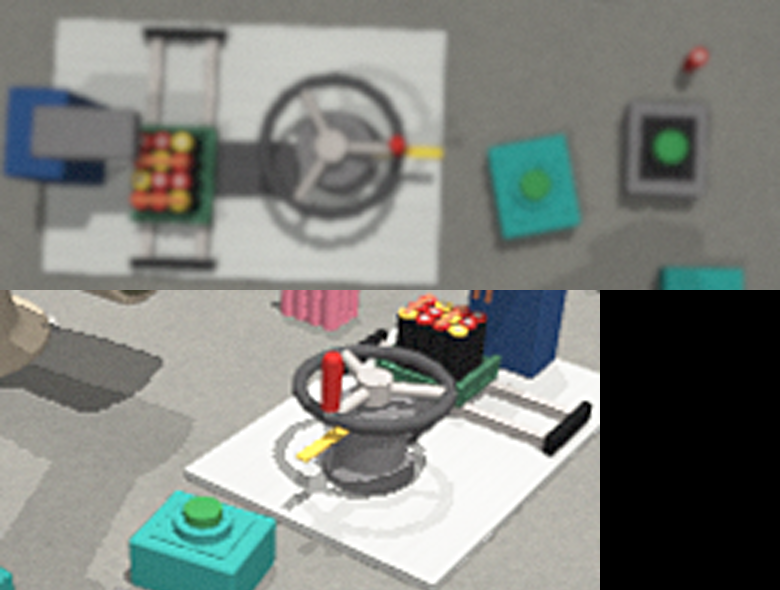

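The crop shows the ring centre near crop (332,145) → top (270.5,198.2), the handle at the right of the rim over the pointer, and the hub in the scene view at about (355,181).

```bash
python3 - <<'E'
from h import *
from bench import env,kinematics
S,T=[dict(np.load(f"pics/{n}0.npz")) for n in("scene","top")]
g=cv2.cvtColor(cv2.resize(T["frame"][160:240,230:320],None,fx=6,fy=6,interpolation=cv2.INTER_CUBIC),cv2.COLOR_RGB2GRAY)
c=cv2.HoughCircles(g,cv2.HOUGH_GRADIENT_ALT,1.5,20,param1=150,param2=.7,minRadius=110,maxRadius=170)
for u,v,r in c[0][:6]:
    uv=((u+.5)/6-.5+230,(v+.5)/6-.5+160); print(uv,r/6,plane(T,uv,.105))
print("hub scene",plane(S,(354.8,180.8),.116))
H=np.array([.534,-.0172]); C=plane(T,(270.5,198.2),.105)[:2]; print(C,np.linalg.norm(H-C))
for y in (-.0172,-.01): print(plane(T,(306.5,200.5),.084))
# yaw feasibility: tool x along direction a, pushing at angle th
q0=None
C=np.array([.533,.053])
for a in np.arange(-180,180,30):
    q=R.from_euler("ZX",[np.radians(a),np.pi]).as_quat()
    j=kinematics.ik([*C,.13],q); print(a,None if j is None else np.round(j,2))
E
```

```text
Traceback (most recent call last):
TypeError: 'NoneType' object is not subscriptable
```

```bash
python3 - <<'E'
from h import *
from bench import env,kinematics
S,T=[dict(np.load(f"pics/{n}0.npz")) for n in("scene","top")]
g=cv2.cvtColor(cv2.resize(T["frame"][160:240,230:320],None,fx=6,fy=6,interpolation=cv2.INTER_CUBIC),cv2.COLOR_RGB2GRAY)
c=cv2.HoughCircles(g,cv2.HOUGH_GRADIENT,1,10,param1=80,param2=15,minRadius=115,maxRadius=165)
for u,v,r in ([] if c is None else c[0][:5]):
    uv=((u+.5)/6-.5+230,(v+.5)/6-.5+160); print(uv,r/6,plane(T,uv,.105))
print("hub scene",plane(S,(354.8,180.8),.116))
H=np.array([.534,-.0172]); C=plane(T,(270.5,198.2),.105)[:2]; print(C,np.linalg.norm(H-C))
print(plane(T,(306.5,200.5),.084))
C=np.array([.533,.053])
for a in np.arange(-180,180,30):
    q=R.from_euler("ZX",[np.radians(a),np.pi]).as_quat()
    j=kinematics.ik([*C,.13],q); print(a,None if j is None else np.round(j,2))
E
```

```text
(np.float32(270.33334), np.float32(198.33333)) 24.633333 [0.53623647 0.05163056 0.105     ]
(np.float32(272.5), np.float32(200.5)) 21.633333 [0.52965584 0.0448505  0.105     ]
(np.float32(270.0), np.float32(201.0)) 22.166666 [0.52802568 0.0524763  0.105     ]
(np.float32(268.83334), np.float32(197.33333)) 25.666666 [0.53925688 0.05629457 0.105     ]
(np.float32(268.5), np.float32(195.66667)) 26.483332 [0.54437475 0.05742803 0.105     ]
hub scene [0.54491729 0.04038055 0.116     ]
[0.53665284 0.05112855] 0.06838002480363083
[ 0.53267082 -0.0587705   0.084     ]
-180 [-0.12  0.44  1.6   0.    1.1  -1.69]
-150 [-0.12  0.44  1.6   0.    1.1  -2.21]
-120 [-0.12  0.44  1.6   0.    1.1  -2.74]
-90 None
-60 [-0.12  0.44  1.6  -0.    1.1   2.5 ]
-30 [-0.12  0.44  1.6  -0.    1.1   1.97]
0 [-0.12  0.44  1.6  -0.    1.1   1.45]
30 [-0.12  0.44  1.6  -0.    1.1   0.93]
60 [-0.12  0.44  1.6  -0.    1.1   0.4 ]
90 [-0.12  0.44  1.6  -0.    1.1  -0.12]
120 [-0.12  0.44  1.6   0.    1.1  -0.64]
150 [-0.12  0.44  1.6   0.    1.1  -1.17]
```

```bash
cat > m.py <<'E'
from h import *
from bench import env,kinematics,monitor,eyes,job
C=np.array([.536,.0525]); P0=np.radians(-91.6); Z=.128
def quat(a): return R.from_euler("ZX",[a,np.pi]).as_quat()
def pose(turn,D,half,C=C):   # TCP pose pushing the handle at 'turn' (rad, clockwise); half: yaw offset
    p=P0-turn; t=np.array([np.sin(p),-np.cos(p)])
    return [*(C+.07*np.array([np.cos(p),np.sin(p)])-D*t),Z],quat(p+np.pi*1.5+half*np.pi)
def arc(t0,t1,D,half,v=.04,step=10):
    fm=[]
    for k in np.linspace(t0,t1,max(2,int(np.ceil((t1-t0)/np.radians(step)))+1))[1:]:
        p,q=pose(k,D,half); hit=env.movel(p,velocity=v,frame=q,guard=12); s=monitor.sense(); fm.append(s["contact_force"])
        if hit: print("GUARD at",k,s["contact_force"]); break
    print(np.round(fm[::3],1).tolist(),"clock",s["clock"])
E
python3 - <<'E'
from m import *
env.close_gripper(20)
p,q=pose(0,.05,0); env.reach([p[0],p[1],.25],q); env.movel(p,velocity=.15)
print(monitor.sense()["position"],monitor.sense()["contact_force"])
p1,_=pose(0,.012,0); hit=env.movel(p1,velocity=.02,guard=2)
s=monitor.sense(); ph=P0;t=np.array([np.sin(ph),-np.cos(ph)]); h=np.array([.534,-.0172])
print(hit,s["position"],s["contact_force"],"D",(h-s["position"][:2])@t,s["clock"],s["joints"][5])
f=eyes.grab_frame("scene"); cv2.imwrite("pics/s1.png",cv2.resize(f["frame"][110:270,220:440],None,fx=3,fy=3)[:,:,::-1])
E
```

```text
[ 0.58450099 -0.01903999  0.1289419 ] [ 0.93639356 -0.15262746  0.41397389]
True [ 0.55338104 -0.0180173   0.12781145] [ 0.65587587 -0.3060027   0.60746083] D 0.01939630330910953 5.5333 -1.787030937604941
```

View pics/s1.png

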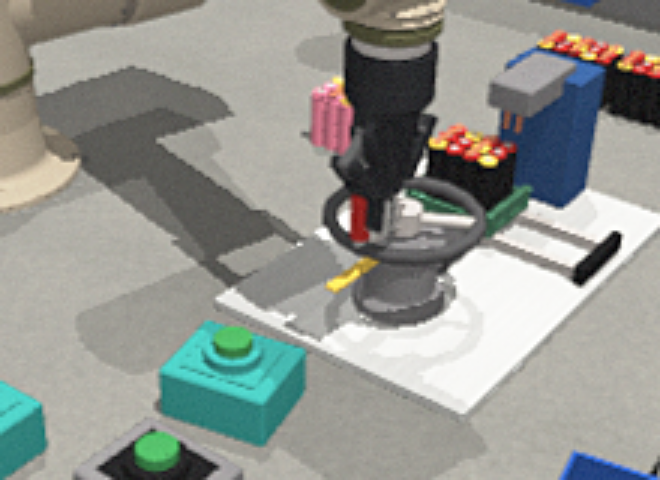

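The fingers sit right against the far side of the handle at crop (370,215), clear of rim and hub. D = 19.4 mm fits the expected 20.5 mm. Next I push the first half.

```bash
python3 - <<'E'
from m import *
arc(0,np.radians(172),.0197,0)
p,q=pose(np.radians(172),.05,0); env.movel(p,velocity=.15); 
s=monitor.sense(); print(s["contact_force"],s["joints"][5],s["clock"])
for n in("scene","top"):
    f=eyes.grab_frame(n); np.savez(f"pics/{n}2.npz",**f)
    cv2.imwrite(f"pics/{n}2.png",f["frame"][:,:,::-1])
S,T=[np.load(f"pics/{n}2.npz")["frame"] for n in("scene","top")]
a=cv2.resize(S[130:230,270:440],None,fx=3,fy=3);b=cv2.resize(T[150:245,200:370],None,fx=3,fy=3)
cv2.imwrite("pics/c2.png",np.vstack([a,b])[:,:,::-1])
E
```

```text
[[-0.3, 0.3, -0.5], [-1.3, -0.3, 0.3], [-0.2, 0.4, 0.5], [-0.4, 0.1, -0.0], [-0.3, 0.4, -0.1], [0.6, -0.1, -0.3]] clock 13.675
[0.78784276 0.03461072 0.33905884] 1.458232401235752 14.025
```

View pics/c2.png

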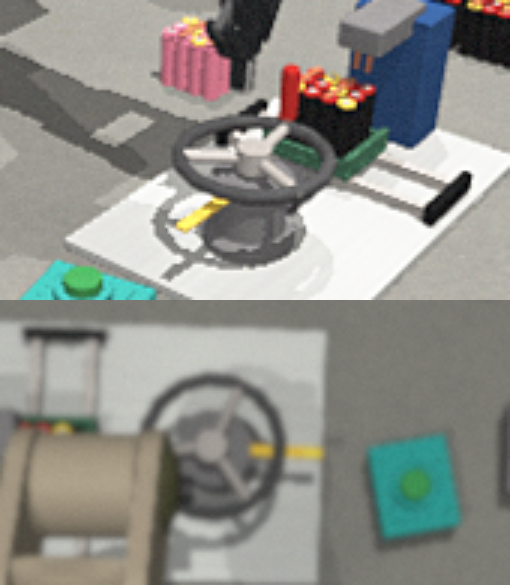

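The wheel has turned about half a turn: the handle now stands on the far side at scene (366,161), and the pointer is fully uncovered in the top view. I'll measure the handle, then push the second half short of the end.

```bash
python3 - <<'E'
from m import *
S=dict(np.load("pics/scene2.npz")); m=mask(S,"red",(362,148,371,172)); c,s=cen(m); h=plane(S,c,.141)
d=h[:2]-C; print(c,s,h,np.linalg.norm(d),"turn",np.degrees(P0-np.arctan2(d[1],d[0]))%360)
t=np.radians(172); p,q=pose(t,.05,1); env.reach(p,q)
p,_=pose(t,.022,1); env.movel(p,velocity=.08)
arc(t-.02,np.radians(345),.0197,1)
p,q=pose(np.radians(345),.06,1); env.movel(p,velocity=.15)
s=monitor.sense(); print(s["contact_force"],s["joints"][5],s["clock"])
for n in("scene","top"): np.savez(f"pics/{n}3.npz",**eyes.grab_frame(n))
S,T=[dict(np.load(f"pics/{n}3.npz")) for n in("scene","top")]
for F,b,z in((S,(325,160,362,196),.141),(T,(280,175,305,208),.141)):
    c,s=cen(mask(F,"red",b)); h=plane(F,c,z); d=h[:2]-C; print(c,s,h,np.linalg.norm(d),"turn",np.degrees(P0-np.arctan2(d[1],d[0]))%360)
S,T=S["frame"],T["frame"]
a=cv2.resize(S[130:230,270:440],None,fx=3,fy=3);b=cv2.resize(T[150:245,200:370],None,fx=3,fy=3)
cv2.imwrite("pics/c3.png",np.vstack([a,b])[:,:,::-1])
E
```

```text
[366.39622642 160.48113208] [363 152   8  18 106] [0.53115943 0.12140109 0.141     ] 0.06907091988790309 turn 174.38135295975317
[[0.5, 0.7, -0.4], [0.3, -0.6, -0.6], [-0.6, 0.6, -0.6], [0.0, 1.3, 0.3], [-0.9, 0.4, -0.1], [0.8, -0.4, -0.2]] clock 25.5417
[-0.38636086  0.39226081 -0.61520575] 1.1413709934447205 25.9583
[346.19834711 182.17355372] [343 172   7  21 121] [ 0.55278254 -0.0170238   0.141     ] 0.07152070903197513 turn 344.8288417080355Traceback (most recent call last):
  File "<stdin>", line 12, in <module>
  File "h.py", line 15, in cen
    n,l,s,c=cv2.connectedComponentsWithStats(m); i=1+s[1:,4].argmax(); return c[i],s[i]
                                                     ~~~~~~~~~~~~~~^^
ValueError: attempt to get argmax of an empty sequence
```

```bash
cat > fin.py <<'E'
from m import *
import sys
a0,a1,n=float(sys.argv[1]),float(sys.argv[2]),sys.argv[3]
p,q=pose(np.radians(a0),.022,1); env.movel(p,velocity=.08,frame=q)
arc(np.radians(a0),np.radians(a1),.0197,1,v=.02,step=5)
p,q=pose(np.radians(a1),.07,1); env.movel(p,velocity=.15); env.movel([p[0],p[1],.22],velocity=.15)
S0=dict(np.load("pics/scene0.npz")); S=eyes.grab_frame("scene")
for F in(S0,S):
    c,s=cen(mask(F,"red",(328,160,362,196))); h=plane(F,c,.141); d=h[:2]-C; print(c,s,h,"turn",np.degrees(P0-np.arctan2(d[1],d[0]))%360)
cv2.imwrite(f"pics/{n}.png",cv2.resize(S["frame"][130:280,220:430],None,fx=3,fy=3)[:,:,::-1]); print(monitor.sense()["clock"])
E
python3 fin.py 344 359 f1
```

```text
[[1.6, 0.5, -1.0]] clock 28.1833
[340.29032258 179.76612903] [337 170   8  21 124] [ 0.53366301 -0.016113    0.141     ] turn 0.35076809253804736
[340.52845528 180.11382114] [337 170   8  21 123] [ 0.5351721  -0.01724051  0.141     ] turn 359.0801315015495
29.4833
```

View pics/f1.png

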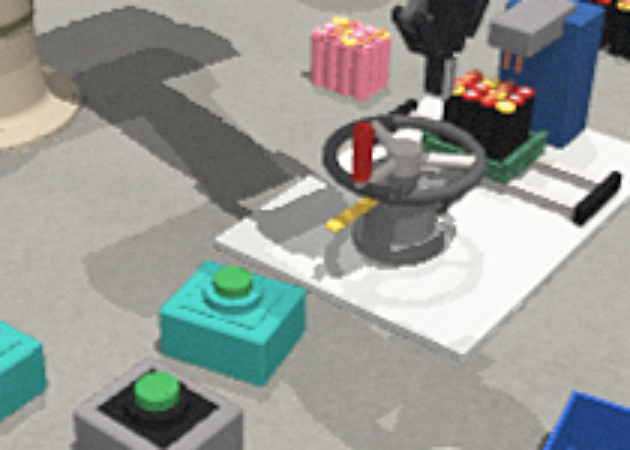

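The handle is back over the pointer (crop (362,150)), 1.3° short of its start pixel. I'll make one small finishing push.

```bash
python3 fin.py 359 360.1 f2 && python3 - <<'E'
from m import *
B=np.array([.5434,-.2999]); p=monitor.sense()["position"]
q=monitor.sense()["ee_rot"]
env.movel([p[0],p[1],.25],velocity=.2); qb=quat(np.radians(90))
env.reach([*B,.2],qb); env.movel([*B,.085],velocity=.1)
print(monitor.sense()["position"],monitor.sense()["contact_force"])
hit=env.movel([*B,.052],velocity=.02,guard=11)
s=monitor.sense(); print(hit,s["position"],s["contact_force"],s["clock"])
S=eyes.grab_frame("scene"); cv2.imwrite("pics/b.png",cv2.resize(S["frame"][180:310,200:400],None,fx=3,fy=3)[:,:,::-1])
E
```

```text
[[0.5, -0.1, 0.0]] clock 31.2667
[340.29032258 179.76612903] [337 170   8  21 124] [ 0.53366301 -0.016113    0.141     ] turn 0.35076809253804736
[340.1440678  179.74576271] [337 170   8  21 118] [ 0.53330012 -0.01626117  0.141     ] turn 0.6485420798204176
32.5667
[ 0.54366331 -0.30012955  0.08569512] [ 0.86648984 -0.5780161   0.77379071]
True [ 0.54343801 -0.29994201  0.06609236] [-1.60085355  1.3934255   5.80095   ] 36.9667
```

View pics/b.png

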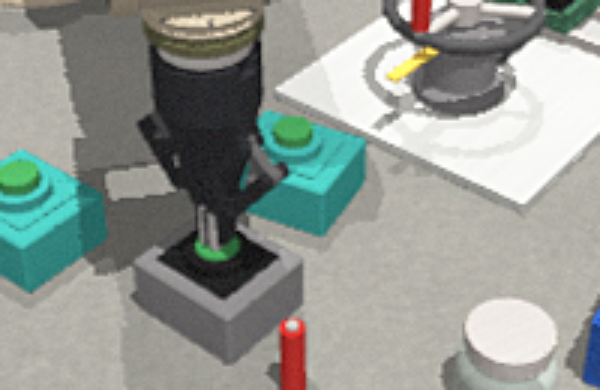

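The fingers rest on the green button, crop (215,245), wheel and cell untouched. I'll press on in small steps to feel the bottom.

```bash
python3 - <<'E'
from m import *
p=monitor.sense()["position"]; z=p[2]
for i in range(12):
    z-=.001; env.movel([p[0],p[1],z],velocity=.01); env.hold(.1)
    s=monitor.sense(); print(round(z,4),round(s["position"][2],4),np.round(s["contact_force"],1))
    if s["contact_force"][2]>20: break
env.hold(.3); print(monitor.sense()["contact_force"])
env.movel([p[0],p[1],.12],velocity=.06); env.movel([p[0],p[1],.25],velocity=.2); env.hold(.3)
s=monitor.sense(); print(s["position"],s["contact_force"],s["clock"])
S0=dict(np.load("pics/scene0.npz")); S=eyes.grab_frame("scene")
for F in(S0,S):
    print(cen(mask(F,"red",(328,160,362,196)))[0],cen(mask(F,"green",(258,248,288,275)))[0])
cv2.imwrite("pics/end.png",S["frame"][:,:,::-1])
E
```

```text
0.065 0.066 [-3.9  2.7 10.1]
0.064 0.0658 [-5.8  4.1 17.6]
0.063 0.0658 [-9.   5.3 23.4]
[-9.57772771  5.66666509 23.61825819]
[ 0.54333886 -0.29982661  0.24931011] [-0.28743658  0.27180346 -0.0145597 ] 40.5667
[340.29032258 179.76612903] [271.8373494 260.1686747]
[340.19354839 179.75806452] [271.8373494 260.1686747]
```

View pics/end.png

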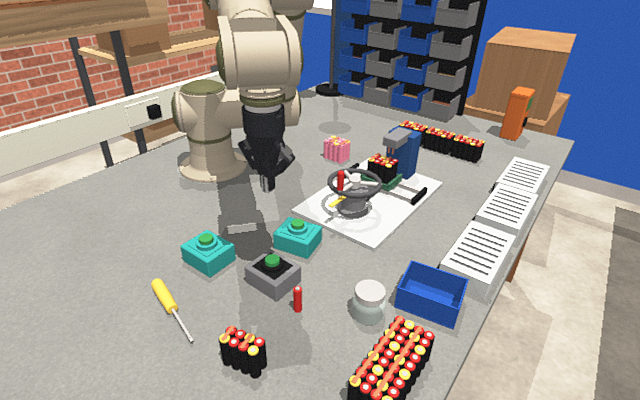

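The stop was hard at z = 0.066 with 23 N, against a rest top of about 0.072, so the button went fully down. It has sprung back to its starting pixel, the handle is at its starting pixel too, and nothing else has moved.

```bash
python3 -c "
from bench import job; print(job.hand_in())"
```

```text
the job is handed in; nothing more can be done
None
```

I pushed the wheel clockwise through one full turn, with the handle back over the pointer to within about 0.3° in the camera image. Then I pressed the green button down to its stop, let it spring back, and handed the job in at about 41 s; no verdict was returned.

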